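Snap the roof panel back on a light-up model house

TASK

The battery compartment under the open front roof slope of the model house needs closing. Take the loose roof panel with the box-shaped roof-light, hook its lower edge under the gutter lip, centred on the house, and press its upper edge down past the click of the ridge catch until it lies flat and fully home; stop pushing once it clicks, do not force it, and let go. Leave the smaller porch roof, the jar and the screwdriver where they are.

Things in the scene. Friction and masses are not known exactly. Their poses are not given: they have to be found in the camera images.
- panel: Loose dark-grey roof plate 100 (x) x 120 (y) x 6 mm, 60 to 130 g, flat on the table, tile side up. Mid-face stands a white box (roof-light), the grip: 30 (x) x 24 (y) mm, 22 mm tall, its top 28 mm above the underside. Origin: centre of the underside; z out of the tile side. The same both ways round (half a turn makes no difference).
- porch_roof: Bystander: a smaller loose dark-grey plate, 70 x 90 x 6 mm with a low white rib along one edge, flat on the table; it may lie in either of the two places. Origin: centre of the underside.
- jar: Bystander: glass jar with steel lid, 56 mm diameter, 85 mm tall, standing. Origin: centre of its underside.
- screwdriver: Bystander: screwdriver 160 mm long lying on the table along its x. Origin: near its middle, on the table.
- house: Model house, fixed to the table, on a base board 190 x 170 mm; cream walls, its front (the open roof slope) towards its -x. Its ridge, the highest part, is about 150 mm up. Origin: on the table, under the middle of the house's width.
- roof_seat: Open front roof slope of the house, fixed to it: the cream rim round the battery compartment, on which the panel lies when home. Origin: centre of the seat, in the rim's plane; x points up the slope (30 degrees above level), y along the ridge, z square out of the slope. At home the panel's origin and axes coincide with these (or x and y both reversed). Nothing guides the panel sideways.
- catch (a joint): Catch travel in m: 0 at rest, about 0.003 as the panel's edge pushes it back up the slope, 0 again once it snaps over. Spring 4.4 N at rest, 7.5 N pushed back. Pressed square to the slope some 30 mm up from its middle, the panel resists with about 8 N over the first 2 to 3 mm, then little, clicks some 2 mm above home and meets the hard rim. Over 60 N on the house is forcing.
- gutter (a point): Middle of the white gutter's stop wall at the seat's lower end, in the rim's plane, 50 mm below the seat's centre; axes as roof_seat. The panel's lower edge butts on it. Its lip reaches 7 mm up the slope over the panel, underside 12 mm, top 16 mm above the rim; the edge goes in under it with the panel tipped 8 to 15 degrees steeper than the slope.
- nose (a point): Axis of the spring catch's round white nose (radius 5 mm, 40 mm long along y) mid-ridge, at x = 52.5, z = 10.5 mm of roof_seat; it overhangs the home panel's upper edge by about 2.5 mm. A hooked panel not yet pressed rests on the nose, about 8 degrees steeper than the slope, and stays so if let go. The ridge beam behind rises 9 mm above the rim's plane.
Not all that is in view belongs to the job. Leave any green or orange look-alike of the panel alone.

How it is judged:
At the end, for the whole second after the job is handed in: Panel at rest and home: centre within 5 mm along the slope, 12 mm sideways, 3 mm in height of the seat's; face within 0.05 rad of the slope, edges within 0.1 rad of square; catch sprung back (under 1.5 mm); porch roof, jar and screwdriver within 30 mm of their starts (x of panel in the frame of roof_seat between -0.005 and 0.005 m and y of panel in the frame of roof_seat between -0.012 and 0.012 m and z of panel in the frame of roof_seat between -0.003 and 0.003 m and angle between the z axis of panel and the z axis of roof_seat, either way round below 0.05 rad and angle between the x axis of panel and the x axis of roof_seat, either way round below 0.1 rad and value of joint catch below 0.0015 m and linear speed of panel below 0.02 m/s and distance of each of porch_roof, jar, screwdriver from where it was at the start of the episode below 0.03 m); the robot touches nothing.
It fails at once if The panel is forced against the house with more than 60 N (contact force between panel and house above 60 N).
It fails at once if The porch roof is moved by more than 30 mm (distance of porch_roof from where it was at the start of the episode above 0.03 m).
It fails at once if The jar is moved by more than 30 mm or tipped over (distance of jar from where it was at the start of the episode above 0.03 m or angle between jar's own z axis and vertical above 0.5 rad).
It fails at once if The screwdriver is moved by more than 30 mm (distance of screwdriver from where it was at the start of the episode above 0.03 m).
It also fails if it takes over 40 s, if anything falls off the work surface, if the arm or the gripper's body presses on something with over 40 N, if the wrist force passes 120 N, or if a joint passes its speed limit or range.

ROBOT

A 6-joint arm with a two-finger parallel gripper is mounted at the origin on the work surface. World frame = base frame: x ahead of the robot, y to its left, z up, the work surface at z = 0. Lengths are in m, angles in rad, forces in N, time in s.
With the tool pointing down it reaches from about 0.35 to 0.925 m from the base axis. Payload 6.4 kg.
Tool frame: the origin (TCP) lies where the fingers leave the gripper's body, on its centre line; the fingertips stand 73 mm ahead of it and the grasp point (between the pads) lies 54 mm ahead of it; z points along the fingers, y is the line along which they close (so a half turn about z gives the same grasp; the last joint's range is limited). The gripper opens to 85 mm and grips with 20 to 120 N. Pads are 22 mm wide; open, the fingers measure 114 mm over their backs; the gripper's body (76 mm by 85 mm) begins 54 mm behind the grasp point. The pads swing forward as they close: fully open they stand 13 mm farther back than shut.
Start: joints at [-1.298, 0.245, 1.558, -0, 1.339, -0.174], TCP at [0.281, -0.586, 0.304] pointing down, gripper open.
Joint ranges: [-3.13, 3.13], [-1.02, 2.26], [0.13, 2.54], [-0.95, 4.09], [0.21, 2.88], [-2.74, 2.74]. Speed limits (rad/s): [2.57, 2.57, 3.14, 3.14, 3.14, 3.14].

INTERFACE

Orientations are given as a unit quaternion [w, x, y, z].
In Python, from station import robot, vision, monitor gives the robot as it stands. Calls block until the motion is done:
- robot.movep(position, orientation): joint-space move of the TCP to a pose.
- robot.servo_line(position, max_speed=0.15, attitude=None): straight line of the TCP; attitude=None keeps the orientation; max_speed is the mean speed in m/s.
- robot.movej(angles): joint-space move.
- robot.set_gripper(opening, strength=None): finger opening in m; strength is the grip in N (None keeps the last); returns when the fingers have stopped.
- robot.wait(seconds).
- robot.inverse_kinematics(position, orientation): joint angles nearest the present ones, or None.
- vision.grab_frame(name): name is "side" or "top"; returns a dict with "image" (384x512x3 uint8, red, green, blue), "mtx" (3x3 intrinsics, pixels), "cam_to_world" (4x4, takes a point from camera to world coordinates). Camera axes: x right, y up, looking along -z (the intrinsics and any distortion apply to the point x, -y, -z); pixel columns grow to the right and rows downward; lengths in m; the calibration is good to about 2 mm. A picture is of the moment at which its call begins. There is no depth.
A pose or a line that the arm cannot do raises robot.MotionError and nothing moves.
- robot.hand_in(): hands the job in; it is judged then, once.
Readings, each from a call of its own:
- monitor.current_clock(): time.
- monitor.current_q(): joint angles.
- monitor.current_qvel(): joint speeds.
- monitor.current_tau(): joint torques, N m.
- monitor.current_eef_pos(): TCP position.
- monitor.current_tcp_rot(): TCP orientation.
- monitor.current_contact_force(): force on the tool from outside, world axes, zero at the start.
- monitor.current_wrist_torque(): the same for the moment, N m.
- monitor.current_opening(): finger opening in m.
- monitor.current_grip_force(): force on a finger pad.
Only numpy, scipy, OpenCV 4.12 (cv2) and the standard library are available. Lean on these libraries where they do the work, as an engineer would, in place of code of your own. Each camera call takes 0.05 s, during which the arm holds its last target. There are 200 camera calls.

## Working session

There is one attempt and no reset: what is moved stays moved. The work goes in short steps, each a Python script; the robot and the scene stay as the last script left them, time stands still between calls to the robot, and variables do not carry over. Pictures are saved under pics/ and viewed, at most 10 in all, crops included, and the job is handed in when it is done.

```bash
ls; mkdir -p pics; python3 - <<'E'
from station import robot, vision, monitor
import cv2,numpy as np
for n in("top","side"):
    f=vision.grab_frame(n);cv2.imwrite(f"pics/{n}0.png",f["image"][...,::-1]);np.savez(f"{n}0.npz",**f)
    print(n,f["mtx"].round(1).tolist(),f["cam_to_world"].round(3).tolist(),[k for k in f])
print(monitor.current_tcp_rot(),monitor.current_clock())
E
```

```text
pics
top [[422.3, 0.0, 255.5], [0.0, 422.3, 191.3], [0.0, 0.0, 1.0]] [[0.012, 0.991, -0.137, 0.41], [-1.0, 0.013, 0.011, -0.159], [0.013, 0.137, 0.991, 1.113], [0.0, 0.0, 0.0, 1.0]] ['image', 'mtx', 'cam_to_world']
side [[487.3, 0.0, 243.6], [0.0, 487.3, 186.6], [0.0, 0.0, 1.0]] [[0.986, 0.098, -0.137, 0.382], [-0.168, 0.609, -0.775, -1.16], [0.007, 0.787, 0.617, 0.892], [0.0, 0.0, 0.0, 1.0]] ['image', 'mtx', 'cam_to_world']
[-8.71975086e-04  9.75145417e-01  2.21564105e-01 -4.92342096e-05] 0.1
```

```bash
python3 -c "
import cv2
for n in('top','side'): cv2.imwrite(f'pics/{n}0b.png',cv2.resize(cv2.imread(f'pics/{n}0.png'),(800,600)))"
```

```text
(no output)
```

View pics/top0b.png

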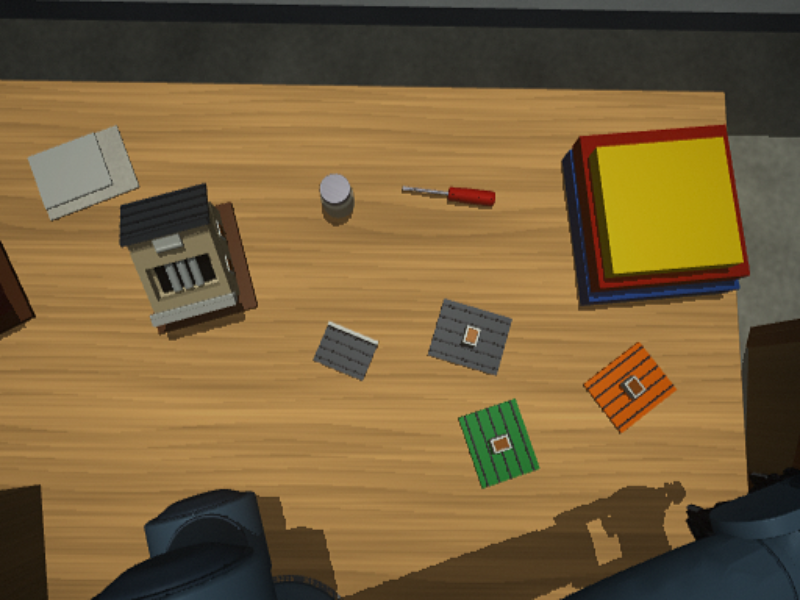

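View pics/side0b.png

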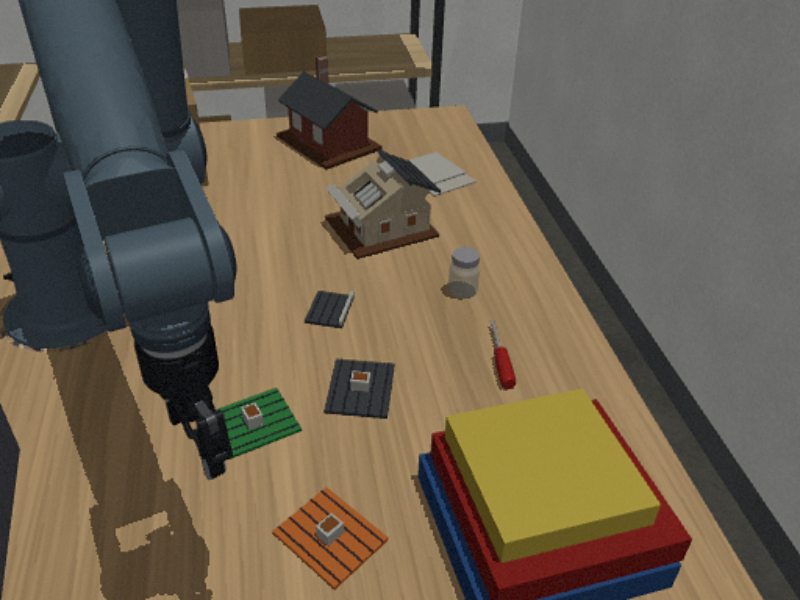

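The top view shows the panel at about (470,337) of the 800×600 picture, with the porch roof at (347,350). The house's open slope is at (183,275), its gutter at (193,310) and the nose at (168,242). The look-alikes and bystanders are well apart from these. Next I'll measure the panel and zoom in on the house.

```bash
cat > h.py <<'E'
import numpy as np,cv2
def load(n): return dict(np.load(n+".npz"))
def ray(f,u,v):
    K,T=f["mtx"],f["cam_to_world"]
    d=T[:3,:3]@np.array([(u-K[0,2])/K[0,0],-(v-K[1,2])/K[1,1],-1]); return T[:3,3],d/np.linalg.norm(d)
def onplane(f,u,v,z):
    o,d=ray(f,u,v); return o+d*(z-o[2])/d[2]
def tri(f,p,g,q):
    (o,d),(a,e)=ray(f,*p),ray(g,*q)
    s=np.linalg.lstsq(np.c_[d,-e],a-o,rcond=None)[0]
    P,Q=o+s[0]*d,a+s[1]*e; return (P+Q)/2,np.linalg.norm(P-Q)
def proj(f,P):
    T=f["cam_to_world"];c=T[:3,:3].T@(np.asarray(P)-T[:3,3]);K=f["mtx"]
    return np.array([K[0,0]*c[0]/-c[2]+K[0,2],-K[1,1]*c[1]/-c[2]+K[1,2]])
E
python3 - <<'E'
from h import *
t=load("top0");s=load("side0")
def panelmask(f,z,cx,cy,r):
    hsv=cv2.cvtColor(f["image"],cv2.COLOR_RGB2HSV)
    m=((hsv[...,1]<75)).astype(np.uint8)*255
    m=cv2.morphologyEx(m,cv2.MORPH_CLOSE,np.ones((3,3)))
    w=np.zeros_like(m);cv2.circle(w,(cx,cy),r,255,-1);m&=w
    cs,_=cv2.findContours(m,cv2.RETR_EXTERNAL,cv2.CHAIN_APPROX_NONE)
    c=max(cs,key=cv2.contourArea);P=np.array([onplane(f,*p[0],z)[:2]*1000 for p in c],np.float32)
    return cv2.minAreaRect(P)
print("panel top",panelmask(t,.006,301,216,42)); print("panel side",panelmask(s,.006,230,248,36))
print("porch",panelmask(t,.006,222,224,32))
def roof(f,cx,cy,r):
    hsv=cv2.cvtColor(f["image"],cv2.COLOR_RGB2HSV)[cy-r:cy+r,cx-r:cx+r]
    return hsv
a=cv2.resize(t["image"][110:220,68:173],None,fx=4.9,fy=4.9,interpolation=cv2.INTER_CUBIC)
cv2.imwrite("pics/houseT.png",a[...,::-1])
b=cv2.resize(s["image"][90:170,195:295],None,fx=7,fy=7,interpolation=cv2.INTER_CUBIC)
cv2.imwrite("pics/houseS.png",b[...,::-1])
c=cv2.resize(t["image"][180:250,262:340],None,fx=7,fy=7,interpolation=cv2.INTER_CUBIC)
cv2.imwrite("pics/panT.png",c[...,::-1])
E
```

```text
panel top ((501.10565185546875, -290.3605651855469), (120.16480255126953, 99.8078384399414), 74.1969985961914)
panel side ((503.0491638183594, -289.15985107421875), (125.27970123291016, 100.17435455322266), 73.89733123779297)
porch ((474.8995056152344, -81.81974792480469), (90.27848052978516, 70.17671203613281), 68.11296844482422)
```

View pics/houseT.png

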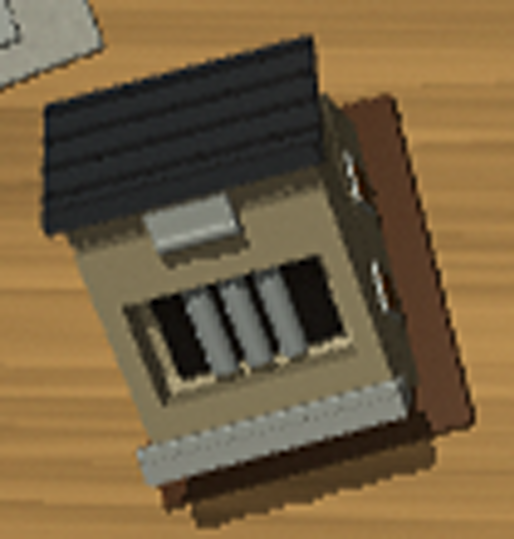

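View pics/houseS.png

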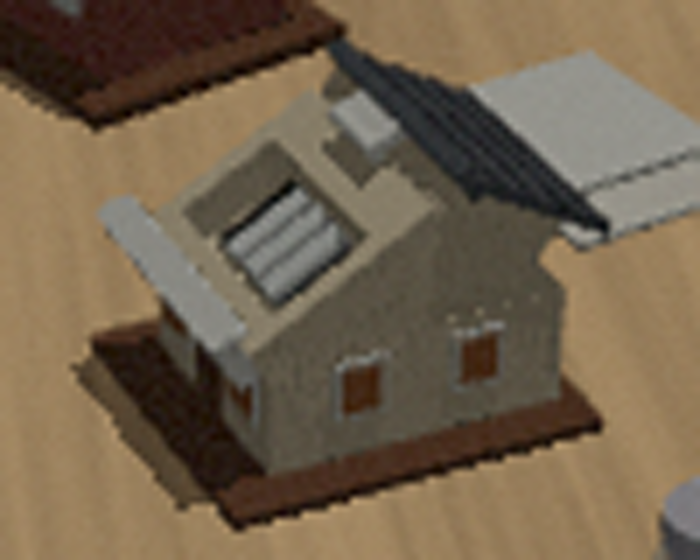

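View pics/panT.png

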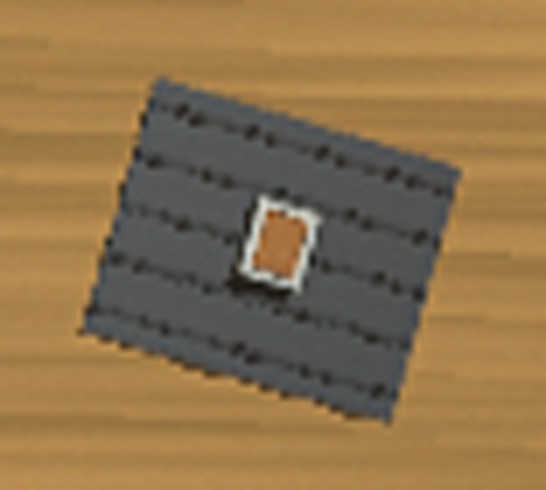

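Panel centre is (0.501, −0.290). Its size comes out at 120×100 mm as given, and its long axis lies 74.2° from x. The crops show the gutter lip corners (top crop (140,455), (400,380)), the nose block (145,212)–(243,228) and the rim edges. I'll triangulate these.

```bash
python3 - <<'E'
from h import *
t=load("top0");s=load("side0")
T=lambda x,y:((x+.5)/4.9-.5+68,(y+.5)/4.9-.5+110)
S=lambda x,y:((x+.5)/7-.5+195,(y+.5)/7-.5+90)
pts={"lip inner L":((138,457),(133,197)),"lip inner R":((400,379),(246,325)),"lip outer L":((150,487),(101,212)),"lip outer R":((409,414),(215,343)),
"nose back L":((146,214),(362,90)),"nose back R":((232,194),(402,127)),"nose front L":((165,252),(330,117)),"nose front R":((243,230),(374,160)),
"ridge L":((44,233),(335,40)),"ridge R":((322,160),(478,197)),
"hole TL":((125,307),(275,142)),"hole TR":((320,257),(362,238)),"roofback R":((313,37),(605,225))}
R={}
for k,(a,b) in pts.items():
    P,e=tri(t,T(*a),s,S(*b));R[k]=P;print(k,(P*1000).round(1),"miss",round(e*1000,1))
for a,b in(("lip inner L","lip inner R"),("lip outer L","lip outer R"),("nose back L","nose back R"),("nose front L","nose front R"),("ridge L","ridge R"),("hole TL","hole TR")):
    d=R[a]-R[b];print(a,"len",round(np.linalg.norm(d)*1e3,1),"yaw",round(np.degrees(np.arctan2(-d[0],d[1])),1),"mid",((R[a]+R[b])/2*1e3).round(1))
E
```

```text
lip inner L [520.8 215.7  92.3] miss 7.0
lip inner R [557.5  86.8  99.6] miss 1.3
lip outer L [505.7 210.   89.1] miss 5.8
lip outer R [542.1  82.9  94.2] miss 3.7
nose back L [627.8 198.8 148.2] miss 1.0
nose back R [638.1 158.  150.6] miss 2.1
nose front L [611.7 191.8 139.5] miss 1.6
nose front R [624.7 156.6 135.7] miss 3.5
ridge L [620.6 246.  149. ] miss 6.6
ridge R [662.7 121.2 133. ] miss 8.0
hole TL [590.  218.9 113.6] miss 2.8
hole TR [615.1 124.8 115.5] miss 1.3
roofback R [729.3 137.2 104.5] miss 0.1
lip inner L len 134.2 yaw 15.9 mid [539.2 151.3  96. ]
lip outer L len 132.4 yaw 16.0 mid [523.9 146.4  91.7]
nose back L len 42.2 yaw 14.2 mid [633.  178.4 149.4]
nose front L len 37.8 yaw 20.3 mid [618.2 174.2 137.6]
ridge L len 132.6 yaw 18.7 mid [641.7 183.6 141. ]
hole TL len 97.4 yaw 14.9 mid [602.5 171.9 114.5]
```

Seat estimate from the lip: (0.583, 0.164, 0.104), yaw 16°. The nose front it predicts, (617,174,136), agrees with the measured (618,174,138). Lip length and nose width (about 40 mm) are plausible. Next: the pose helpers, an IK check of the whole plan, and then the grasp.

```bash
cat >> h.py <<'E'
from scipy.spatial.transform import Rotation as Ro
from station import robot, vision, monitor
SEAT=np.array([.583,.164,.104]); YAW=np.radians(16)
SR=(Ro.from_euler("z",YAW)*Ro.from_euler("y",-np.pi/6)).as_matrix()
H=.0805                       # TCP above panel underside when gripped
def tool(R,s):                # tool square onto a face with axes R, fingers closing along its y
    q=Ro.from_matrix(np.c_[-s*R[:,0],s*R[:,1],-R[:,2]]).as_quat(); return q[[3,0,1,2]]
def panel(x,z,a,y=0):         # lower-edge bottom corner at (x,z) of seat, tipped a deg: panel origin, axes
    R=SR@Ro.from_euler("y",-np.radians(a)).as_matrix()
    return SEAT+SR@[x,y,z]+R@[.05,0,0],R
def held(x,z,a,s,y=0,h=H):
    p,R=panel(x,z,a,y); return p+R@[0,0,h],tool(R,s)
def force(): return np.array(monitor.current_contact_force())
PP=np.array([.5015,-.290,0]); PR=Ro.from_euler("z",np.radians(74.2-90)).as_matrix()
E
python3 - <<'E'
from h import *
for s in(1,-1):
    print(s)
    P=[(PP+[0,0,H+.1],tool(PR,s)),(PP+[0,0,H],tool(PR,s)),held(-.0355,.04,12,s),held(-.0485,.002,12,s),(SEAT+SR@[.03,0,.10],tool(SR,s)),(SEAT+SR@[.03,0,.077],tool(SR,s))]
    for p,q in P:
        j=robot.inverse_kinematics(p,q);print(p.round(3),None if j is None else np.round(j,2))
E
```

```text
1
[ 0.501 -0.29   0.18 ] [-0.72  0.23  1.82 -0.    1.09 -2.01]
[ 0.501 -0.29   0.08 ] [-0.72  0.39  1.84 -0.    0.91 -2.01]
[0.518 0.145 0.214] [-0.   -0.14  2.23  0.52  0.38 -2.27]
[0.526 0.148 0.175] [ 0.   -0.04  2.23  0.66  0.3  -2.42]
[0.56  0.157 0.206] [ 0.04  0.02  2.05  0.22  0.57 -1.96]
[0.571 0.161 0.186] [ 0.05  0.08  2.03  0.23  0.53 -1.97]
-1
[ 0.501 -0.29   0.18 ] [-0.72  0.23  1.82 -0.    1.09  1.13]
[ 0.501 -0.29   0.08 ] [-0.72  0.39  1.84 -0.    0.91  1.13]
[0.518 0.145 0.214] [-0.   -0.14  2.23  0.52  0.38  0.87]
[0.526 0.148 0.175] [ 0.   -0.04  2.23  0.66  0.3   0.72]
[0.56  0.157 0.206] [0.04 0.02 2.05 0.22 0.57 1.18]
[0.571 0.161 0.186] [0.05 0.08 2.03 0.23 0.53 1.17]
```

All poses are reachable with s = −1. Grasping now.

```bash
python3 - <<'E'
from h import *
q=tool(PR,-1)
robot.set_gripper(.05)
robot.movep(PP+[0,0,H+.08],q)
robot.servo_line(PP+[0,0,H],.1); print(force().round(1))
robot.set_gripper(.0,40); print(monitor.current_opening(),monitor.current_grip_force(),force().round(1))
robot.servo_line(PP+[0,0,H+.16],.2); print(monitor.current_opening(),force().round(1),monitor.current_clock())
for n in("side","top"):
    f=vision.grab_frame(n);np.savez(n+"1.npz",**f)
    if n=="side":cv2.imwrite("pics/g.png",cv2.resize(f["image"][100:320,60:353,::-1],(800,600)))
E
```

```text
[ 0.1  0.4 -0.2]
0.02322699210145379 40.73909640312195 [-0.2 -0.8  4.7]
0.02340541232916279 [-0.   0.2 -1.5] 4.2583
```

View pics/g.png

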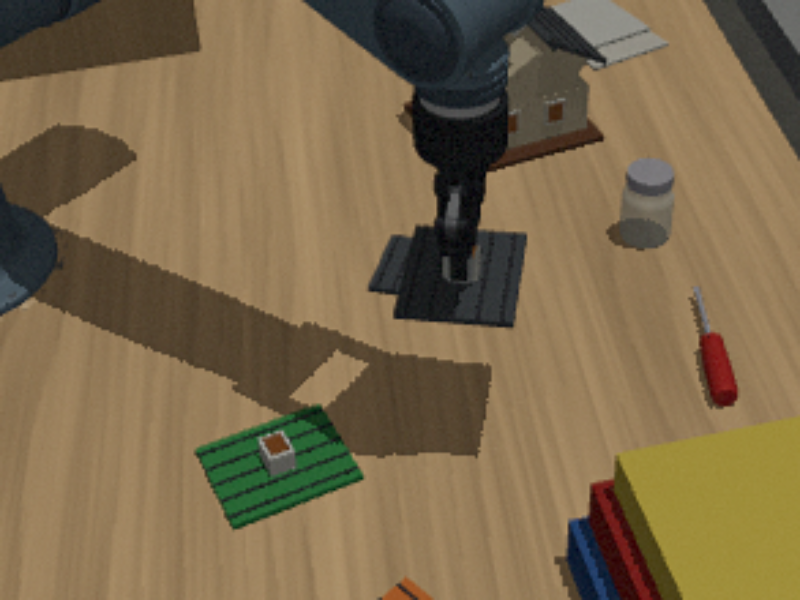

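The panel is held level (opening 23.4 mm, weight about 1.5 N) and clear of everything. Next: approach the house, descend and slide under the lip, checking force at each step.

```bash
python3 - <<'E'
from h import *
def go(x,z,a,v):
    p,q=held(x,z,a,-1); robot.servo_line(p,v,q)
    f=SR.T@(force()-f0); print(x,z,a,f.round(1)); return f
p,q=held(-.0355,.09,12,-1); robot.movep(p,q); f0=force(); print(f0.round(1),monitor.current_clock())
go(-.0355,.03,12,.15)
ok=True
for z in(.012,.006,.0025):
    f=go(-.0355,z,12,.06)
    if np.linalg.norm(f)>6: ok=False;print("contact");break
if ok:
    for x in(-.040,-.043,-.0455,-.0475,-.0485,-.0495,-.0505,-.0515):
        f=go(x,.0025,12,.04)
        if np.linalg.norm(f)>4: print("contact");break
print(monitor.current_clock())
for n in("side","top"):
    g=vision.grab_frame(n);np.savez(n+"2.npz",**g)
a=load("side2")["image"][85:175,180:300];b=load("top2")["image"][110:220,60:180]
im=np.hstack([cv2.resize(a,(400,300),interpolation=2),cv2.resize(b,(400,367),interpolation=2)[:300]])
cv2.imwrite("pics/hook.png",cv2.resize(im,(800,600))[...,::-1] if 0 else im[...,::-1])
E
```

```text
[-0.2 -0.4 -0.3] 5.975
-0.0355 0.03 12 [-0.2  0.2 -0.3]
-0.0355 0.012 12 [ 1.   0.6 -0.9]
-0.0355 0.006 12 [-0.7  0.6 -0.1]
-0.0355 0.0025 12 [ 0.8  0.9 -1.1]
-0.04 0.0025 12 [-0.2  0.2 -0.2]
-0.043 0.0025 12 [ 0.8  1.1 -1.2]
-0.0455 0.0025 12 [ 3.3 -0.4 -5.4]
contact
8.2417
```

View pics/hook.png

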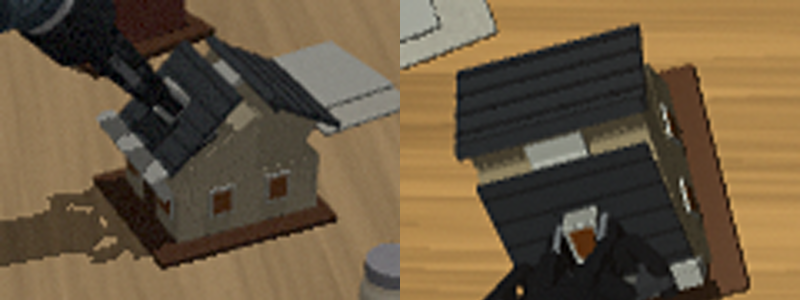

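The side view shows the panel's lower edge under the white gutter, and the nose is still visible above the upper edge. The force (+x, −z) says the lip is pressing on the tile side, so the panel is riding high. I'll lower it a little and continue.

```bash
python3 - <<'E'
from h import *
f0=np.array([-.2,-.4,-.3])
def go(x,z,a,v):
    p,q=held(x,z,a,-1); robot.servo_line(p,v,q); robot.wait(.1)
    f=SR.T@(force()-f0); print(round(x,4),round(z,4),a,f.round(1)); return f
go(-.0435,.0025,12,.04)
x,z=-.0435,.0005; go(x,z,12,.04)
while x>-.053:
    x-=.001; f=go(x,z,12,.04)
    if f[2]<-3: z-=.0007; f=go(x,z,12,.04)      # lip above: go lower
    elif f[2]>3 : z+=.0007; f=go(x,z,12,.04)    # rim below: go higher
    if f[0]>4 or np.linalg.norm(f)>8 or not -.005<z<.004: print("stop");break
print(monitor.current_clock())
E
```

```text
-0.0435 0.0025 12 [-0.7  0.3 -1.6]
-0.0435 0.0005 12 [ 0.7  1.4 -1.2]
-0.0445 0.0005 12 [ 0.8  0.6 -0.4]
-0.0455 0.0005 12 [-0.3  1.6 -1.6]
-0.0465 0.0005 12 [-0.4  0.9 -0.4]
-0.0475 0.0005 12 [-0.3  0.2  0.1]
-0.0485 0.0005 12 [-0.8  0.5 -0.6]
-0.0495 0.0005 12 [ 0.1 -0.3 -2.1]
-0.0505 0.0005 12 [ 3.7  1.5 -1.1]
-0.0515 0.0005 12 [ 5.4  2.6 -3.6]
-0.0515 -0.0002 12 [7.5 2.2 0.6]
stop
12.1917
```

The stop wall is met square on, with a clear +x force. Now I'll tip it down towards the nose, let go and look.

```bash
python3 - <<'E'
from h import *
f0=np.array([-.2,-.4,-.3])
for a in(11,10,9,8.3):
    p,q=held(-.0503,-.0005,a,-1); robot.servo_line(p,.04,q); robot.wait(.1)
    f=SR.T@(force()-f0); print(a,f.round(1))
    if f[2]>3 or np.linalg.norm(f)>9: break
robot.set_gripper(.045); robot.wait(.1)
p,q=held(-.0503,-.0005,a,-1,h=H+.07); robot.servo_line(p,.15)
p,q=held(-.0503,-.0005,a,-1,h=H+.16); robot.servo_line(p,.3)
print(monitor.current_clock())
for n in("side","top"):
    g=vision.grab_frame(n);np.savez(n+"3.npz",**g)
a=load("side3")["image"][85:175,180:300];b=load("top3")["image"][110:220,60:180]
im=np.hstack([cv2.resize(a,(400,300),interpolation=2),cv2.resize(b,(400,367),interpolation=2)[:300]])
cv2.imwrite("pics/rel.png",im[...,::-1])
E
```

```text
11 [4.4 1.6 0.7]
10 [4.9 0.8 1.5]
9 [ 5.3 -0.2  1.4]
8.3 [ 6.3 -1.   1.3]
15.1
```

View pics/rel.png

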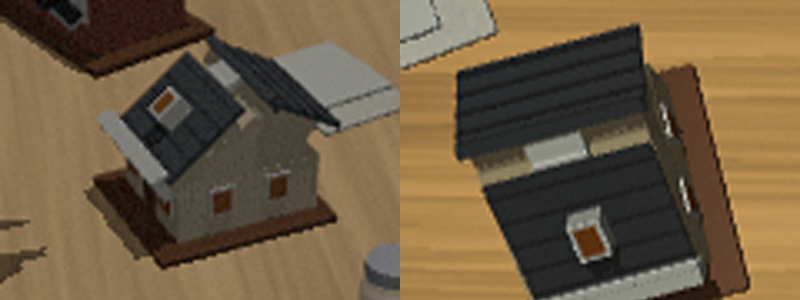

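The panel rests hooked on the nose, square to the house, with a white gutter strip along its lower edge. I'll check its sideways centring numerically, then press with closed fingertips about 29 mm up from the middle.

```bash
python3 - <<'E'
from h import *
g=load("top3"); hsv=cv2.cvtColor(g["image"],cv2.COLOR_RGB2HSV)
w=g["image"][165:200,105:130].astype(int); m=(w[...,0]-w[...,2]>60)&(w[...,0]>100)
v,u=np.nonzero(m); c=(u.mean()+105,v.mean()+165)
p,R=panel(-.0503,-.0005,8); pt=p+R@[0,0,.027]; X=onplane(g,*c,pt[2]); d=SR.T@(X-pt)
print(len(u),c,proj(g,pt),"box top vs expected, seat axes",(d*1e3).round(1))
if abs(d[1])>.006: raise SystemExit
robot.set_gripper(0,40)
q=tool(SR,-1); P=lambda z:SEAT+SR@[.0285,0,z+.073]
robot.movep(P(.06),q); robot.wait(.2); f0=force()
robot.servo_line(P(.026),.15)
z=.022
while z>-.006:
    robot.servo_line(P(z),.03); robot.wait(.06)
    f=SR.T@(force()-f0); za=(SR.T@(np.array(monitor.current_eef_pos())-SEAT))[2]-.073
    print(f"{z*1e3:.1f} {za*1e3:.1f}",f.round(1))
    if f[2]>22 or (z<.0085 and f[2]>14) or abs(f[0])>12 : break
    z-=.0007
print(monitor.current_clock())
E
```

```text
0 (np.float64(nan), np.float64(nan)) [115.70596816 181.92240346] box top vs expected, seat axes [nan nan nan]
22.0 22.4 [-0.4  0.6 -0.4]
21.3 21.3 [0.6 0.1 0.2]
20.6 20.5 [ 0.7 -0.3  0.1]
19.9 19.9 [ 1.1  0.3 -0.8]
19.2 19.2 [-0.2  0.3  0. ]
18.5 18.5 [ 0.6 -0.2 -0.6]
17.8 17.8 [0.1 0.2 0.1]
17.1 17.1 [ 0.5 -0.4  0.4]
16.4 16.4 [0.4 0.6 1.1]
15.7 15.7 [-0.1  0.2  0.4]
15.0 15.0 [ 1.  -0.8  0.2]
14.3 14.3 [ 0.7 -0.8  0.5]
13.6 13.7 [-0.2  0.1  2.6]
12.9 13.3 [-1.6  0.5  8.6]
12.2 12.9 [-3.  -0.3 13.7]
11.5 12.0 [-1.7 -0.3  9.3]
10.8 11.1 [-0.5  0.1  6.5]
10.1 10.2 [1.3 1.1 4.3]
9.4 9.5 [2.8 0.6 1.8]
8.7 8.7 [2.3 0.5 2.2]
8.0 8.0 [2.3 0.  2.5]
7.3 7.2 [ 2.3 -0.2  1.9]
6.6 6.5 [ 2.2 -0.1  2.9]
5.9 5.9 [ 1.7 -0.5  2.2]
5.2 5.1 [2.3 0.8 1.3]
4.5 4.2 [ 0.6 -0.3  0.6]
3.8 3.6 [-0.7 -0.1 -0.6]
3.1 3.1 [ 0.2  0.7 -0.2]
2.4 2.4 [1.1 0.5 0. ]
1.7 1.7 [ 1.5  0.1 -0.6]
1.0 1.3 [-2.1 -0.1  7.3]
0.3 1.2 [-5.   0.  19.1]
26.8<stdin>:4: RuntimeWarning: Mean of empty slice.
  ret = ret.dtype.type(ret / rcount)
```

The resistance peaked at about 14 N, fell away, clicked at about 4 mm and met the hard rim at 1.3 mm. Backing off to look.

```bash
python3 - <<'E'
from h import *
robot.servo_line(SEAT+SR@[.0285,0,.073+.12],.2); print(monitor.current_clock())
for n in("side","top"):
    g=vision.grab_frame(n);np.savez(n+"4.npz",**g)
a=load("side4")["image"][85:175,180:300];b=load("top4")["image"][110:220,60:180]
im=np.hstack([cv2.resize(a,(400,300),interpolation=2),cv2.resize(b,(400,367),interpolation=2)[:300]])
cv2.imwrite("pics/home.png",im[...,::-1])
w=load("top4")["image"][165:200,105:135]; print((w[15:18,10:14]).tolist())
print("proj seat-frame box top centre",[proj(load(n+"4"),SEAT+SR@[-.0015,0,.028-.003]) for n in("top","side")])
E
```

```text
27.55
[[[98, 52, 15], [98, 52, 16], [96, 51, 13], [96, 50, 14]], [[92, 48, 17], [96, 51, 15], [96, 51, 18], [98, 51, 14]], [[29, 24, 19], [71, 41, 17], [70, 40, 19], [93, 48, 16]]]
proj seat-frame box top centre [array([115.81680665, 179.57972868]), array([229.86027192, 116.39281564])]
```

View pics/home.png

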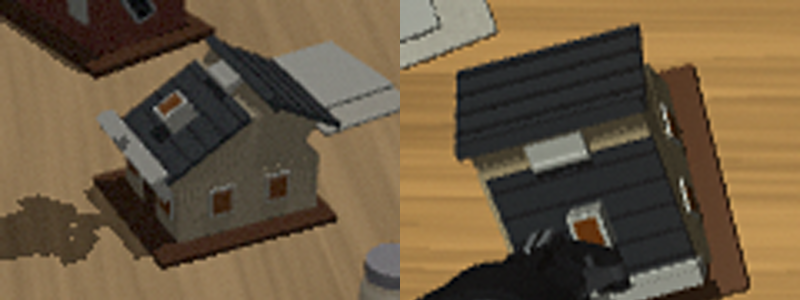

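It lies flat and flush, with the nose overlapping the upper edge. The side margins look a little uneven, though: the box is at about (588,232) and the panel's upper edge spans 495–650. I'll measure the sideways offset.

```bash
python3 - <<'E'
from h import *
C={}
for n,(r0,r1,c0,c1) in {"top3":(170,195,105,130),"top4":(170,192,108,128),"side3":(105,130,220,245),"side4":(105,130,220,245)}.items():
    w=load(n)["image"][r0:r1,c0:c1].astype(int); m=(w[...,0]-w[...,2]>50)&(w[...,0]>1.6*w[...,1])
    _,_,st,ce=cv2.connectedComponentsWithStats(m.astype(np.uint8)); k=1+np.argmax(st[1:,4]); C[n]=ce[k]+[c0,r0]; print(n,st[k],C[n].round(1))
for i in"34":
    P,e=tri(load("top"+i),C["top"+i],load("side"+i),C["side"+i]); print(i,(P*1e3).round(1),"miss",e*1e3,"seat frame",(SR.T@(P-SEAT)*1e3).round(1))
# references, same two views: panel upper corners and rim upper corners/nose in the home picture, composite px -> image px
g=load("top4"); c=lambda x,y:((x-400+.5)/3.333-.5+60,(y+.5)/3.333-.5+110)
for k,p,z in(("panel UL",(492,181),6),("panel UR",(650,138),6),("nose L",(530,174),10),("nose R",(588,158),10)):
    o,d=ray(g,*c(*p)); n=SR[:,2]; t=((SEAT+n*z*1e-3-o)@n)/(d@n); print(k,(SR.T@(o+t*d-SEAT)*1e3).round(1))
E
```

```text
top3 [ 7  8  9  9 49] [116.2 182. ]
top4 [ 4  6  9  7 44] [116.2 179. ]
side3 [ 6  8  6  6 14] [228.5 115.5]
side4 [ 8  9  6  5 11] [230.6 116. ]
3 [564.1 157.3 130. ] miss 1.9657746429429666 seat frame [-4.3 -1.2 32.5]
4 [571.4 158.8 126.8] miss 1.22864440450638 seat frame [ 0.5 -1.8 26. ]
panel UL [47.5 54.2  6. ]
panel UR [ 48.7 -60.2   6. ]
nose L [46.4 26.5 10. ]
nose R [ 47.  -15.4  10. ]
```

```bash
python3 - <<'E'
from h import *
t=load("top0");s=load("side0"); n=SR[:,2]
T=lambda x,y:((x+.5)/4.9-.5+68,(y+.5)/4.9-.5+110)
S=lambda x,y:((x+.5)/7-.5+195,(y+.5)/7-.5+90)
def on(f,p,z):
    o,d=ray(f,*p); k=((SEAT+n*(z-2)*1e-3-o)@n)/(d@n); return SR.T@(o+k*d-SEAT)*1e3
for f,M,name,L in((t,T,"top",(("lip in",(138,457),(400,379),16),("nose front",(165,252),(243,230),9),("nose back",(146,214),(232,194),15),("rim edge low",(155,432),(398,368),0),("rim edge high",(85,262),(335,205),0),("hole top",(125,307),(320,257),0),("ridge",(44,233),(322,160),9))),
 (s,S,"side",(("lip in",(133,197),(246,325),16),("nose front",(330,117),(374,160),9),("nose back",(362,90),(402,127),15),("hole top",(275,142),(362,238),0),("rim",(165,205),(265,350),0),("ridge",(335,40),(478,197),9)))):
    for k,a,b,z in L:
        A,B=on(f,M(*a),z),on(f,M(*b),z); print(name,k,A.round(1),B.round(1),"mid y",((A+B)/2)[1].round(1))
for f,p in((load("top4"),(116.2,179.)),(load("side4"),(230.6,116))): print("box",on(f,p,27.5).round(1))
E
```

```text
top lip in [-48.3  68.   14. ] [-44.1 -65.9  14. ] mid y 1.1
top nose front [46. 21.  7.] [ 46.8 -17.6   7. ] mid y 1.7
top nose back [67.5 21.  13. ] [ 66.3 -20.1  13. ] mid y 0.4
top rim edge low [-43.2  60.8  -2. ] [-43.5 -63.6  -2. ] mid y -1.4
top rim edge high [49.1 61.  -2. ] [ 45.1 -61.2  -2. ] mid y -0.1
top hole top [22.5 51.3 -2. ] [ 22.  -45.8  -2. ] mid y 2.7
top ridge [69.6 70.8  7. ] [ 70.  -64.3   7. ] mid y 3.2
side lip in [-42.4  62.1  14. ] [-41.  -61.5  14. ] mid y 0.3
side nose front [49.9 26.3  7. ] [ 50.6 -18.1   7. ] mid y 4.1
side nose back [68.  19.4 13. ] [ 68.9 -19.6  13. ] mid y -0.1
side hole top [24.8 49.  -2. ] [ 23.9 -44.7  -2. ] mid y 2.2
side rim [-32.7  63.4  -2. ] [-40.9 -63.6  -2. ] mid y -0.1
side ridge [76.6 69.5  7. ] [ 71.7 -82.7   7. ] mid y -6.6
box [-0.2 -1.5 25.5]
box [ 1.  -1.4 25.5]
```

The house's midline is at y ≈ +1 mm and the box at −1.5 mm, so the panel is about 2–3 mm off centre, within the 12 mm allowed. It is home along the slope and in height, the catch is over its edge, and the arm touches nothing. Handing in.

```bash
python3 - <<'E'
from station import robot
print(robot.hand_in())
E
```

```text
the job is handed in; nothing more can be done
None
```

The job is handed in with no verdict shown: by my measurements the roof panel is hooked under the gutter, clicked past the catch and flat on its seat, about 2–3 mm off centre sideways, and the arm let go and never went near the porch roof, jar or screwdriver.

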